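# Roll an arbor into a gauge nest with a push paddle

## Task

Take the yellow push paddle out of its rest and, with the paddle only, gently roll the round arbor along the inspection track and over the brass bead into the nest at the gauge head. There press it against the sprung anvil with a steady 8 N or so for about a second and a half (never hard), and leave it lying in the nest. Then stand the paddle back in the slot of its rest, without disturbing the other things on the bench.

Things in the scene. Friction and masses are not known exactly. Their poses are not given: they have to be found in the camera images.
- track: Fixed inspection track, green base 340 x 150 x 14 mm (x, y, z), origin at the centre of its underside. The arbor rolls along +x (about world +y). Two steel rails, 22 mm wide, at y = -35 and 35 mm, top at z = 30 mm, end at x = 119 mm. Side guards: inner faces at y = -60 and 60 mm, top z = 42 mm, x = -165 to 135 mm. A cross bar (top z = 36 mm) closes the start end, x = -165 to -157 mm.
- bead (a point): Middle of the round brass bead that lies across the rails at track x = 85 mm; the point is on its crest, 2.5 mm above the rails (track z = 32.5 mm). Pushing the arbor over it takes 3 to 5 N; it then drops into the nest.
- nest (a point): Nominal middle of the nest past the bead, at track x = 99 mm and z = 44 mm, the height of the arbor's axis there; the arbor can lie with its axis at x = 95 to 103 mm. The flat face of the sprung anvil (steel bar 74 mm wide, 16 mm high, centred at z = 44 mm) stands somewhere from x = 111 to 117 mm: the gauge head is clamped elsewhere for every job and this is not reported, so feel for it.
- anvil (a joint): How far the sprung anvil is pressed in along track +x, in m; 0 is fully out. Spring 6 N per mm (8 N at 1.3 mm), hard stop at 3.8 mm. Behind it stands the blue gauge head: 90 mm wide, from 12 to 50 mm behind the anvil's face, dial top at z = 74 mm.
- arbor: Plain dark steel arbor, a straight round bar 28 mm in diameter and 108 mm long, about 0.4 kg, lying across the rails near the start end of the track. Origin at the centre of one end face (the end towards track -y), its own z axis along its length; x and y turn as it rolls. It rolls easily on the level rails.
- arbor_mid (a point): the middle of the arbor, on its axis, 54 mm from each end
- paddle: Push paddle standing upright in its rest; origin at the centre of its underside, z up. Slippery yellow blade 12 mm thick (x), 90 mm wide (y), z = 0 to 45 mm, flat faces to +x and -x; above it, centred, a black handle 16 mm thick (x), 30 mm wide (y), z = 45 to 102 mm. 0.15 kg. Grip the handle across its 16 mm, fingers closing along x, at about z = 75 mm.
- paddle_rest: Fixed grey rest, 60 x 128 mm, origin at the centre of its underside, x across the slot. Slot 18 mm wide (x), 102 mm long (y), floor at z = 8 mm, straight walls to z = 31 mm, flared lips to z = 44 mm. The paddle stands in it with its x along the rest's x (either way round), its underside at z = 8 mm.
- paste_jar: Bystander: brown jar with a red lid, 59 mm in diameter, 118 mm tall, origin under its centre
- red_cap: Bystander: red turned cap, 44 mm in diameter, 34 mm tall, origin under its centre
- bare_cap: Bystander: bare metal turned cap, 44 mm in diameter, 34 mm tall, origin under its centre
- soft_jaw: Bystander: black jaw block 40 x 75 x 30 mm, origin under its centre

How it is judged:
On the way, in this order (a step that is already met when the one before it is completed fails the run):
1. the arbor has been rolled over the brass bead into the nest (x of arbor_mid in the frame of track above 0.091 m and z of arbor_mid in the frame of track below 0.05 m), for 0.02 s.
2. the paddle presses the arbor against the sprung anvil with 4 to 13 N for one second (contact force between paddle and arbor between 4 and 13 N and value of joint anvil above 0.0006 m), for 1 s.
At the end, for the whole second after the job is handed in: The arbor lies at rest on the rails in the nest between bead and anvil (its middle at track x = 91 to 108 mm, z = 40 to 48 mm), and the paddle stands at rest in the slot of its rest (within 12 mm of its centre, its underside less than 6 mm above the slot floor, leaning less than 0.35 rad) (x of arbor_mid in the frame of track between 0.091 and 0.108 m and z of arbor_mid in the frame of track between 0.04 and 0.048 m and linear speed of each of arbor, paddle below 0.02 m/s and horizontal distance between paddle and paddle_rest below 0.012 m and z of paddle in the frame of paddle_rest below 0.014 m and angle between paddle's own z axis and vertical below 0.35 rad); the robot touches nothing.
It fails at once if the fingers touch the arbor (contact force between the fingers and arbor above 0.5 N).
It fails at once if the paddle pushes the arbor with more than 20 N (contact force between paddle and arbor above 20 N).
It fails at once if the anvil is pressed in more than 3 mm (18 N) (value of joint anvil above 0.003 m).
It fails at once if the arbor is shot along faster than 0.4 m/s (linear speed of arbor above 0.4 m/s).
It fails at once if a bystander is moved more than 20 mm (distance of any of paste_jar, red_cap, bare_cap, soft_jaw from where it was at the start of the episode above 0.02 m).
It also fails if it takes over 61 s, if anything falls off the work surface, if the arm or the gripper's body presses on something with over 40 N, if the wrist force passes 120 N, or if a joint passes its speed limit or range.

## Robot

A 7-joint arm with a two-finger parallel gripper is mounted at the origin on a cart in front of the work surface, level with it; the furniture and walls round the work are solid. World frame = base frame: x ahead of the robot, y to its left, z up, the work surface at z = 0. Lengths are in m, angles in rad, forces in N, time in s.
With the tool pointing down it reaches from about 0.4 to 0.85 m from the base axis. Payload 10.4 kg.
Tool frame: the origin (TCP) lies on the mounting face of the last link; the fingertips stand 173 mm ahead of it and the grasp point (between the pads) lies 155 mm ahead of it (manip.tip_extent is the distance from the TCP to the fingertips, in m); z points along the fingers, y is the line along which they close (so a half turn about z gives the same grasp; the last joint's range is limited). The gripper opens to 85 mm and grips with 20 to 120 N. Pads are 22 mm wide; open, the fingers measure 114 mm over their backs; the gripper's body (76 mm by 85 mm) begins 54 mm behind the grasp point. The pads swing forward as they close: fully open they stand 13 mm farther back than shut.
Start: joints at [1.17, 0.332, -0.065, 1.46, 0.022, 1.35, -0.088], TCP at [0.231, -0.581, 0.405] pointing down, gripper open.
Joint ranges: [-2.6, 2.6], [-0.5, 2.12], [-1.47, 1.34], [0.16, 2.42], [-1.27, 4.41], [0.06, 2.06], [-2.6, 2.6]. Speed limits (rad/s): [2.22, 2.22, 2.79, 2.79, 3.14, 3.14, 3.14].

## Interface

Orientations are given as a unit quaternion [x, y, z, w].
In Python, from workcell import manip gives the robot as it stands.
- The arm moves only by the tool move_arm, never from a script. Its argument "plan" is one flat list of numbers, 7 for each row, row after row: the turn, a rotation vector about the tool's x, y, z in rad, then the shift along the tool's x, y, z in m, then the finger opening in m, from 0 to 0.0854. In form: [ax, ay, az, dx, dy, dz, gripper, ax, ay, az, dx, dy, dz, gripper, ...]. A call has 1 to 12 rows; each row is the pose to reach, as a shift and turn from the pose commanded when the call began, along the tool's axes at that moment; what a row does not reach only later rows make up. A row lasts 1/8 s, in which the tool goes at most 62.5 mm and 10.7 degrees, less where a joint would pass 70% of its speed; a pose out of reach is approached as far as the arm can. A call with a gripper value outside its range is refused whole. The fingers move at their own pace and stop on an object; "squeeze" is the grip in N (left out, the last holds). Time passes only in rows, so rows that repeat a pose let the fingers close. It gives the time, the measured TCP pose, the force, the opening and the grip force at its end, in the units of the state.
- manip.get_obs(): the state, without advancing time (a new reading comes with each control period).
- manip.camera(name): name is "scene" or "top"; returns a dict with "color" (420x560x3 uint8, red, green, blue), "fx", "fy", "cx", "cy" (pixels), "dist" ([k1, k2, p1, p2, k3] as OpenCV has them; the pictures are not rectified), "cam_to_world" (4x4, takes a point from camera to world coordinates). Camera axes: x right, y down, z forward; pixel columns grow to the right and rows downward; lengths in m; the calibration is good to about 2 mm. A picture is of the moment at which its call begins. There is no depth.
- manip.hand_in(): hands the job in; it is judged then, once.
Trained networks look in a picture, given as the dict that the camera call returned (one of the last four; its "shot" number tells which), for a name from the list of things; names that differ only in an ending like _2 or _b are one class to them, and where a whole thing is asked for, a point or a joint stands for the part that bears it (a point fixed in the world has none). Each returns a list of dicts, best first, with "conf" (0 to 1); they miss things now and then, are a little off and sometimes report something else, mostly with a low value. They report only what shows in the picture. A call takes as long as a camera call.
- manip.look_for(picture, label): "position" ([x, y, z] in m, in the coordinates of the camera as it stood for that picture, good to about 4 mm: the middle of the surface that is visible of it).
- manip.silhouettes(picture, label): "pixels" (420x560 bool, what is visible of it).
- manip.tip_of(picture, label): "position" ([x, y, z] in m, in the coordinates of the camera as it stood for that picture, good to about 4 mm: a listed point, or the origin of a listed thing).
The state is a dict: "clock": time; "joint_pos": joint angles; "joint_velocities": joint speeds; "tau": joint torques, N m; "position": TCP position; "ee_rot": TCP orientation; "ft_force": force on the tool from outside, world axes, zero at the start; "torque": the same for the moment, N m; "grip_width": opening from 0.0 (shut) to 1.0 (fully open); "grasp_force": force on a finger pad.
Only numpy, scipy, OpenCV 4.12 (cv2) and the standard library are available. Lean on these libraries where they do the work, as an engineer would, in place of code of your own. Each camera call takes 0.05 s, during which the arm holds its last target. There are 200 camera calls.

## Working session

There is one attempt and no reset: what is moved stays moved. The work goes in short steps, Python scripts to look and compute and a tool call to move; the robot and the scene stay as the last step left them, time stands still between calls to the robot, and variables do not carry over. Pictures are saved under pics/ and viewed, at most 10 in all, crops included, and the job is handed in when it is done.

Besides the shell and the picture viewer there is one more tool, called as name(argument=value, ...) on one line, values as JSON. move_arm: Moves the arm, as the interface text tells. Its arguments: {"type":"object","properties":{"plan":{"type":"array","items":{"type":"number"}},"squeeze":{"type":"number"}},"required":["plan"]}

```bash
mkdir -p pics; ls
cat > h.py <<'E'
import numpy as np, cv2
from scipy.spatial.transform import Rotation as R
from workcell import manip
def w(c,p): return (c["cam_to_world"]@np.r_[p,1])[:3]
def save(c,n): cv2.imwrite(f"pics/{n}.png",cv2.cvtColor(c["color"],cv2.COLOR_RGB2BGR))
def proj(c,P):
    T=np.linalg.inv(c["cam_to_world"]); P=np.atleast_2d(P)@T[:3,:3].T+T[:3,3]
    K=np.array([[c["fx"],0,c["cx"]],[0,c["fy"],c["cy"]],[0,0,1]])
    return cv2.projectPoints(P,np.zeros(3),np.zeros(3),K,np.array(c["dist"],float))[0][:,0]
def ray(c,uv,z):
    K=np.array([[c["fx"],0,c["cx"]],[0,c["fy"],c["cy"]],[0,0,1]])
    n=cv2.undistortPoints(np.array(uv,float).reshape(-1,1,2),K,np.array(c["dist"],float))[:,0]
    d=np.c_[n,np.ones(len(n))]@c["cam_to_world"][:3,:3].T; o=c["cam_to_world"][:3,3]
    return o+d*((z-o[2])/d[:,2])[:,None]
def st():
    o=manip.get_obs(); return o
E
python3 - <<'E'
from h import *
np.set_printoptions(precision=4,suppress=True)
o=st(); print(o)
for n in("scene","top"):
    c=manip.camera(n); save(c,n+"0"); print(n,c["cam_to_world"],c["fx"])
    for l in "track bead nest arbor arbor_mid paddle paddle_rest paste_jar red_cap bare_cap soft_jaw".split():
        t=manip.tip_of(c,l); k=manip.look_for(c,l)
        print(l,[(w(c,a["position"]).round(4),round(a["conf"],2)) for a in t[:2]],'|',[(w(c,a["position"]).round(4),round(a["conf"],2)) for a in k[:2]])
E
```

```text
pics
{'clock': 0.0, 'joint_pos': array([ 1.1704,  0.3329, -0.0647,  1.461 ,  0.0216,  1.3499, -0.0885]), 'joint_velocities': array([ 0.0009,  0.001 , -0.0012, -0.0019,  0.0001, -0.0002, -0.0001]), 'tau': array([ -0.0002, -62.5443,   0.0494, -39.1606,   0.0163,   0.0101,
         0.    ]), 'position': array([ 0.2305, -0.5808,  0.4039]), 'ee_rot': array([ 0.9822,  0.1878, -0.0001, -0.0007]), 'ft_force': array([-0.2175,  0.0374,  0.0721]), 'torque': array([-0.0322,  0.0355,  0.0252]), 'grasp_force': 0.0, 'grip_width': 1.006806982471108}
scene [[-0.8893 -0.3076  0.3384  0.1736]
 [-0.4571  0.6247 -0.6331  0.5676]
 [-0.0167 -0.7177 -0.6962  0.7633]
 [ 0.      0.      0.      1.    ]] 424.60528383617793
track [(array([ 0.6136, -0.0475,  0.0058]), 0.78)] | [(array([ 0.6015, -0.0107,  0.0318]), 0.77)]
bead [(array([0.6247, 0.036 , 0.0354]), 0.88)] | [(array([ 0.6068, -0.0042,  0.0316]), 0.75)]
nest [(array([0.6193, 0.0466, 0.0429]), 0.9)] | [(array([ 0.6002, -0.0075,  0.0274]), 0.56), (array([ 0.6041, -0.0763,  0.0485]), 0.21)]
arbor [(array([ 0.6627, -0.096 ,  0.0413]), 0.85)] | [(array([ 0.
[... 1612 characters left out ...]
0841,  0.056 ]), 0.66)]
paddle [(array([ 0.5228, -0.3974,  0.0075]), 0.6)] | [(array([ 0.5241, -0.3925,  0.0505]), 0.61)]
paddle_rest [(array([ 0.521 , -0.3948, -0.0062]), 0.83)] | [(array([ 0.5204, -0.381 ,  0.0152]), 0.95)]
paste_jar [(array([0.4884, 0.3102, 0.0028]), 0.81)] | [(array([0.4885, 0.2951, 0.1185]), 0.93)]
red_cap [(array([0.3931, 0.1032, 0.002 ]), 0.6)] | [(array([0.3939, 0.1052, 0.0356]), 0.6), (array([ 0.611 , -0.0384,  0.0245]), 0.29)]
bare_cap [(array([ 0.3598, -0.1956, -0.0001]), 0.46)] | [(array([ 0.3585, -0.1948,  0.0364]), 0.75), (array([ 0.5213, -0.3826,  0.0151]), 0.36)]
soft_jaw [(array([ 0.4099,  0.2324, -0.0027]), 0.91)] | [(array([0.4158, 0.2309, 0.0298]), 0.65)]
```

View pics/scene0.png

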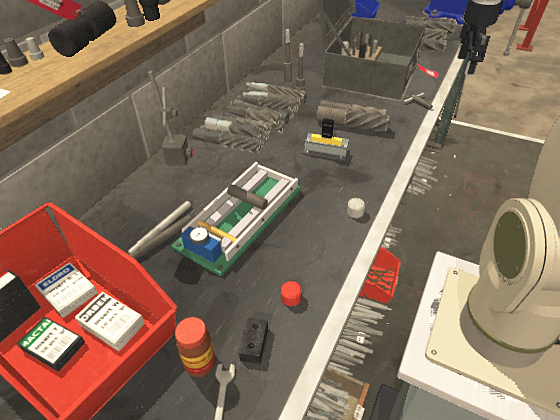

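View pics/top0.png

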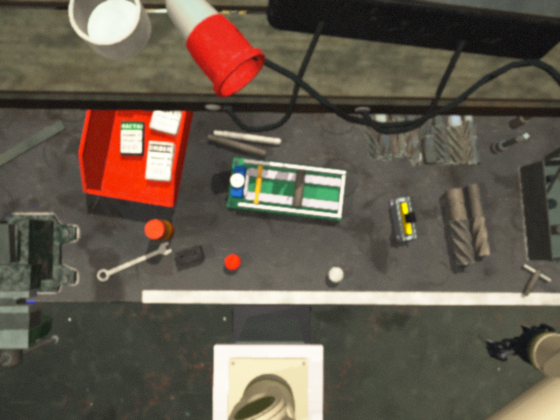

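The scene view shows the track with the blue gauge head at about (200,240), the arbor at (248,195) and the paddle in its rest at (327,140). In the top view the paddle is at (405,218) and the track at (288,188), with the nest end to the left. I'll refine the yaws by fitting silhouettes.

```bash
cat > fit.py <<'E'
from h import *
from scipy.optimize import minimize
def corners(b): 
    x0,x1,y0,y1,z0,z1=b
    return np.array([[x,y,z] for x in(x0,x1) for y in(y0,y1) for z in(z0,z1)])
def mask(c,boxes,p):
    r=R.from_euler('z',p[2]).as_matrix(); m=np.zeros((1680,2240),np.uint8)
    for b in boxes:
        q=proj(c,corners(b)@r.T+[p[0],p[1],p[3] if len(p)>3 else 0])
        h=cv2.convexHull((q*4+1.5).astype(np.float32)); cv2.fillConvexPoly(m,np.round(h*16).astype(np.int32),255,shift=4)
    return cv2.resize(m,(560,420),interpolation=cv2.INTER_AREA)/255.
def fit(pairs,boxes,p0):
    f=lambda q:sum(np.abs(mask(c,boxes,np.r_[np.array(q)*s+p0]) -m).sum()/m.sum() for c,m in pairs)
    s=np.array([.004,.004,.06,.004][:len(p0)])
    r=minimize(f,np.zeros(len(p0)),method='Nelder-Mead',options=dict(initial_simplex=np.vstack([np.zeros(len(p0)),np.eye(len(p0))*1.5]),xatol=.02,fatol=1e-4))
    return r.x*s+p0,r.fun
PAD=[(-.006,.006,-.045,.045,0,.045),(-.008,.008,-.015,.015,.045,.102)]
REST=[(-.03,.03,-.064,.064,0,.008),(-.03,.03,-.064,.064,0,.044)]
TRK=[(-.17,.17,-.075,.075,0,.014),(-.165,.135,-.066,.066,0,.042)]
E
python3 - <<'E'
from fit import *
np.set_printoptions(precision=4,suppress=True)
C=[manip.camera(n) for n in("scene","top")]
S={}
for l in("track","paddle","paddle_rest","arbor"):
    for c,n in zip(C,"st"):
        s=manip.silhouettes(c,l); print(l,n,[(round(a["conf"],2),int(a["pixels"].sum()),np.argwhere(a["pixels"]).mean(0).round()) for a in s[:2]]); S[l,n]=s[0]["pixels"].astype(float)
for l,B,p0 in(("track",TRK,[.612,-.049,1.46]),("paddle",PAD,[.523,-.396,1.5708-.1,.008]),("paddle_rest",REST,[.520,-.396,1.47])):
    p0=np.array(p0)
    for ns in("s","t","st"):
        pr=[]
        for c,n in zip(C,"st"):
            if n in ns:
                m=S[l,n]
                if l=="paddle_rest": m=np.maximum(m,0)
                pr.append((c,m))
        for y in ([0] if l=="track" else [0,-1.57]): print(l,ns,y,*fit(pr,B,p0+np.eye(len(p0))[2]*y))
c=C[1];s=cv2.resize(c["color"][150:290,190:450],None,fx=3,fy=3,interpolation=cv2.INTER_CUBIC)
c=C[0];s2=cv2.resize(c["color"][100:280,160:380],None,fx=3,fy=3,interpolation=cv2.INTER_CUBIC)
cv2.imwrite("pics/c1.png",s[...,::-1]);cv2.imwrite("pics/c2.png",s2[...,::-1])
E
```

```text
track s [(0.79, 6478, array([220., 235.]))]
track t [(0.74, 5576, array([188., 285.]))]
paddle s [(0.73, 339, array([133., 327.]))]
paddle t [(0.74, 269, array([217., 406.]))]
paddle_rest s [(0.87, 732, array([149., 326.])), (0.35, 1794, array([347., 195.]))]
paddle_rest t [(0.83, 585, array([219., 400.])), (0.74, 495, array([229., 159.]))]
arbor s [(0.92, 469, array([197., 247.]))]
arbor t [(0.63, 342, array([188., 298.])), (0.43, 5332, array([189., 285.]))]
track s 0 [ 0.6122 -0.0507  1.4685] 0.1079448389420603
track t 0 [ 0.6119 -0.0477  1.4642] 0.0827629617126621
track st 0 [ 0.612  -0.048   1.4659] 0.19498013505385808
paddle s 0 [ 0.5357 -0.4382  0.6218  0.0043] 0.7272254034357105
paddle s -1.57 [ 0.5324 -0.4154  0.0967  0.021 ] 0.7674590780264907
paddle t 0 [ 0.5269 -0.3991  1.7638 -0.0052] 0.26797871564982867
paddle t -1.57 [ 0.5377 -0.4524 -1.3879 -0.1904] 0.14904876448720752
paddle st 0 [ 0.5254 -0.3969  1.7511  0.01  ] 1.349063299805343
paddle st -1.57 [ 0.5222 -0.3896  0.1108  0.019 ] 1.9103857213291389
paddle_rest s 0 [ 0.5219 -0.3965  1.8528] 0.5164845173041893
paddle_rest s -1.57 [ 0.5216 -0.3957 -1.2865] 0.5176792028286724
paddle_rest t 0 [ 0.5253 -0.387   1.7902] 0.8524886877828054
paddle_rest t -1.57 [ 0.5245 -0.3879 -1.4251] 0.8530584883526059
paddle_rest st 0 [ 0.5245 -0.3943  1.7915] 1.3956247338503847
paddle_rest st -1.57 [ 0.524  -0.3934 -1.327 ] 1.3978537969762654
```

View pics/c1.png

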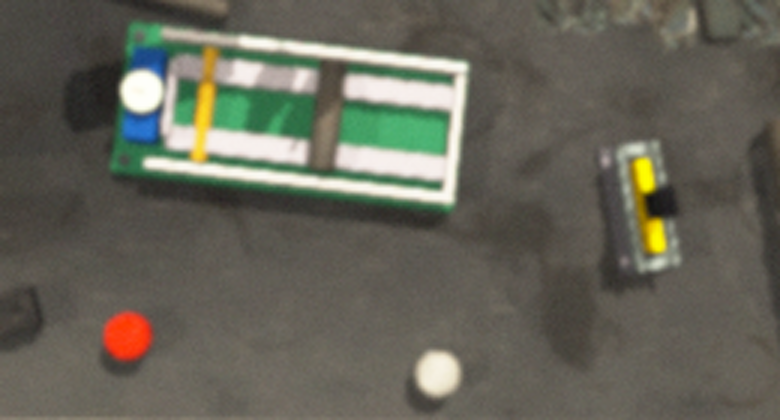

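View pics/c2.png

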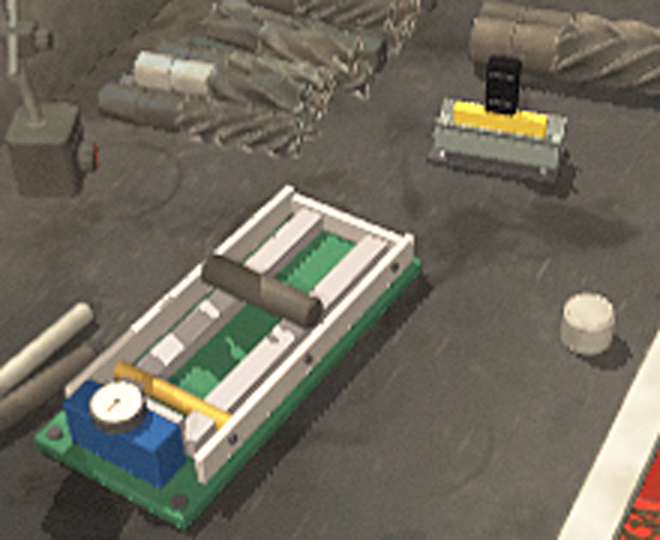

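The crops show the track's nest end carrying the blue head, with the arbor lying mid-track at top crop (328,115). The paddle in its rest at (650,205) is turned a little from the track. I'll refine the paddle and rest using colour.

```bash
cat > pad.py <<'E'
from fit import *
np.set_printoptions(precision=4,suppress=True)
C=[manip.camera(n) for n in("scene","top")]
Y=[];U=[]
for c,n in zip(C,"st"):
    hsv=cv2.cvtColor(c["color"],cv2.COLOR_RGB2HSV)
    y=((hsv[...,0]>18)&(hsv[...,0]<35)&(hsv[...,1]>150)&(hsv[...,2]>120))
    s=manip.silhouettes(c,"paddle_rest")[0]["pixels"]; p=manip.silhouettes(c,"paddle")[0]["pixels"]
    roi=cv2.dilate((s|p).astype(np.uint8),np.ones((7,7)))>0
    y&=roi; Y.append(y.astype(float)); U.append((s|p).astype(float)); print(y.sum(),(s|p).sum())
    v,u=np.nonzero(y); r=cv2.minAreaRect(np.c_[u,v].astype(np.float32)); print(r)
    g=ray(c,cv2.boxPoints(r),.053); print("yellow quad",g,g.mean(0))
    k=p&~y; v,u=np.nonzero(k); print("handle px centre",u.mean(),v.mean())
for ns in([0],[1],[0,1]):
    print("union",ns,*fit([(C[i],U[i]) for i in ns],REST+[(-.006,.006,-.045,.045,.01,.053),(-.008,.008,-.015,.015,.053,.110)],np.array([.5225,-.396,1.70])))
B=lambda p:np.array(p)
t=C[1];q=proj(t,[[.5225,-.396,.0],[.5225,-.396,.11]]);print(q)
E
python3 pad.py
```

```text
187 1096
((326.14306640625, 139.0464630126953), (30.854814529418945, 6.972001075744629), 8.53076457977295)
yellow quad [[ 0.56   -0.3641  0.053 ]
 [ 0.5713 -0.3968  0.053 ]
 [ 0.4832 -0.4137  0.053 ]
 [ 0.4738 -0.3811  0.053 ]] [ 0.5221 -0.3889  0.053 ]
handle px centre 326.49751243781094 128.60199004975124
189 933
((405.4698486328125, 218.328857421875), (31.74478530883789, 7.530697822570801), 79.99201965332031)
yellow quad [[ 0.5667 -0.374   0.053 ]
 [ 0.5707 -0.3956  0.053 ]
 [ 0.4805 -0.4108  0.053 ]
 [ 0.4765 -0.3893  0.053 ]] [ 0.5236 -0.3924  0.053 ]
handle px centre 408.5083333333333 217.125
union [0] [ 0.5245 -0.3968  1.854 ] 0.17706812652068127
union [1] [ 0.5264 -0.3931  1.7268] 0.16733287098333438
union [0, 1] [ 0.526  -0.3943  1.756 ] 0.37321066025083177
[[401.6646 219.5998]
 [412.577  217.6227]]
```

```bash
cat > go.py <<'E'
# usage: go.py x y z yawdeg(tool x direction): deltas in tool axes from the present pose
import sys; from h import *
np.set_printoptions(precision=4,suppress=True)
o=st(); T=R.from_quat(o["ee_rot"]); p=o["position"]
print("t",o["clock"],"pos",p,"ft",o["ft_force"],"grip",o["grip_width"],o["grasp_force"])
if len(sys.argv)>4:
    x,y,z,a=map(float,sys.argv[1:5]); a=np.radians(a)
    G=R.from_matrix(np.array([[np.cos(a),np.sin(a),0],[np.sin(a),-np.cos(a),0],[0,0,-1.]]))
    print("turn",(T.inv()*G).as_rotvec(),"shift",T.inv().apply(np.array([x,y,z])-p))
E
python3 go.py .524 -.396 .30 10; python3 go.py .524 -.396 .238 10
```

```text
t 3.1 pos [ 0.2306 -0.5809  0.4048] ft [-0.0408  0.0896  0.9098] grip 0.9989522599627694 0.0
turn [ 0.0001 -0.      0.2033] shift [ 0.3409 -0.0636  0.1048]
t 3.1 pos [ 0.2306 -0.5809  0.4048] ft [-0.0408  0.0896  0.9098] grip 0.9989522599627694 0.0
turn [ 0.0001 -0.      0.2033] shift [ 0.3409 -0.0636  0.1668]
```

move_arm(plan=[0, 0, 0.02, 0.03, -0.006, 0.01, 0.0854, 0, 0, 0.05, 0.08, -0.015, 0.025, 0.0854, 0, 0, 0.08, 0.13, -0.024, 0.04, 0.07, 0, 0, 0.11, 0.18, -0.034, 0.055, 0.07, 0, 0, 0.14, 0.23, -0.043, 0.07, 0.06, 0, 0, 0.17, 0.28, -0.052, 0.085, 0.06, 0, 0, 0.195, 0.32, -0.06, 0.098, 0.06, 0, 0, 0.203, 0.341, -0.0636, 0.105, 0.06, 0, 0, 0.203, 0.341, -0.0636, 0.105, 0.06, 0, 0, 0.203, 0.341, -0.0636, 0.105, 0.06])

```text
clock: 4.35
position: [0.523, -0.3972, 0.3001]
ee_rot: [0.996, 0.087, -0.0, 0.0]
ft_force: [-0.2, 0.2, -0.2]
grip_width: 0.701
grasp_force: 0.0
```

```bash
python3 go.py .524 -.396 .238 10
python3 - <<'E'
from h import *
for n in("scene","top"):
    c=manip.camera(n)
    print([(w(c,a["position"]).round(4),round(a["conf"],2)) for a in manip.tip_of(c,"paddle")[:1]])
    if n=="scene":
        s=cv2.resize(c["color"][60:200,240:420],None,fx=4,fy=4,interpolation=cv2.INTER_CUBIC);cv2.imwrite("pics/c3.png",s[...,::-1])
E
```

```text
t 4.35 pos [ 0.523  -0.3972  0.3001] ft [-0.2154  0.2395 -0.2452] grip 0.7013665359829745 0.0
turn [ 0.0009  0.0005 -0.001 ] shift [ 0.0012 -0.0011  0.0621]
[(array([ 0.5272, -0.396 ,  0.0079]), 0.98)]
[(array([ 0.5242, -0.3986,  0.0052]), 0.54)]
```

View pics/c3.png

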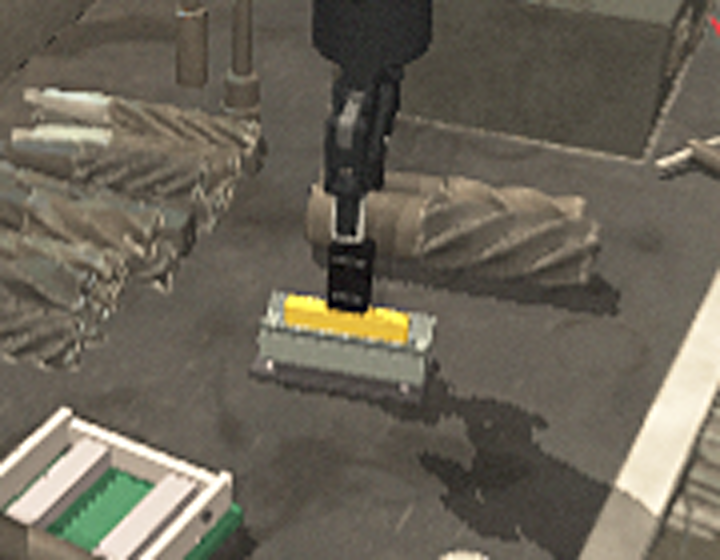

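The fingers stand centred over the handle (crop 350,240). Going down and gripping.

move_arm(plan=[0, 0, 0, 0.001, 0, 0.015, 0.06, 0, 0, 0, 0.0015, 0, 0.035, 0.06, 0, 0, 0, 0.0015, 0, 0.055, 0.06, 0, 0, 0, 0.0015, 0, 0.062, 0.06, 0, 0, 0, 0.0015, 0, 0.062, 0.045, 0, 0, 0, 0.0015, 0, 0.062, 0.03, 0, 0, 0, 0.0015, 0, 0.062, 0.02, 0, 0, 0, 0.0015, 0, 0.062, 0.008, 0, 0, 0, 0.0015, 0, 0.062, 0.0, 0, 0, 0, 0.0015, 0, 0.062, 0.0, 0, 0, 0, 0.0015, 0, 0.062, 0.0], squeeze=90)

```text
clock: 5.92
position: [0.5258, -0.3959, 0.2386]
ee_rot: [0.996, 0.087, 0.001, 0.0]
ft_force: [-1.0, 1.3, 5.7]
grip_width: 0.179
grasp_force: 88.3
```

```bash
python3 go.py .524 -.396 .318 10
python3 - <<'E'
from h import *
tk=np.array([.612,-.0485]);a=1.4665
X=np.array([np.cos(a),np.sin(a)])
for s in(-.095,): print(tk+s*X)
print(np.degrees(a)-90)
E
```

```text
t 5.925 pos [ 0.5258 -0.3959  0.2386] ft [-0.969   1.2797  5.7124] grip 0.17879156782000455 88.2978630065918
turn [ 0.0011 -0.001   0.0003] shift [-0.0017 -0.0001 -0.0794]
[ 0.6021098  -0.14298378]
-5.9757393440647775
```

move_arm(plan=[0, 0, 0, 0, 0, -0.008, 0.0, 0, 0, 0, 0, 0, -0.022, 0.0, 0, 0, 0, 0, 0, -0.04, 0.0, 0, 0, 0, 0, 0, -0.06, 0.0, 0, 0, 0, 0, 0, -0.075, 0.0, 0, 0, 0, 0, 0, -0.075, 0.0])

```text
clock: 6.68
position: [0.5258, -0.396, 0.3146]
ee_rot: [0.996, 0.087, 0.001, 0.001]
ft_force: [0.5, -0.0, -1.3]
grip_width: 0.174
grasp_force: 87.7
```

```bash
python3 go.py .6021 -.143 .312 -6
```

```text
t 6.675 pos [ 0.5258 -0.396   0.3146] ft [ 0.5448 -0.0032 -1.2887] grip 0.17411492263871273 87.68473863601685
turn [ 0.0018 -0.0023  0.2795] shift [ 0.1191 -0.2359  0.0023]
```

move_arm(plan=[0, 0, 0.02, 0.01, -0.02, 0, 0.0, 0, 0, 0.06, 0.026, -0.05, 0, 0.0, 0, 0, 0.1, 0.043, -0.085, 0, 0.0, 0, 0, 0.14, 0.06, -0.12, 0, 0.0, 0, 0, 0.18, 0.078, -0.155, 0, 0.0, 0, 0, 0.22, 0.096, -0.19, 0.001, 0.0, 0, 0, 0.26, 0.112, -0.222, 0.002, 0.0, 0, 0, 0.2795, 0.119, -0.236, 0.0023, 0.0, 0, 0, 0.2795, 0.119, -0.236, 0.0023, 0.0, 0, 0, 0.2795, 0.119, -0.236, 0.0023, 0.0])

```text
clock: 7.92
position: [0.6013, -0.1439, 0.31]
ee_rot: [0.999, -0.053, -0.0, 0.0]
ft_force: [-0.7, -0.3, -1.4]
grip_width: 0.18
grasp_force: 87.7
```

```bash
python3 go.py .6021 -.143 .268 -6
python3 - <<'E'
from h import *
tk=np.array([.612,-.0485]);a=1.4665
X=np.array([np.cos(a),np.sin(a)]);Yv=np.array([-X[1],X[0]])
tt=lambda p:(np.dot(p[:2]-tk,X).round(4),np.dot(p[:2]-tk,Yv).round(4),p[2].round(4))
for n in("scene","top"):
    c=manip.camera(n)
    for l in("paddle","arbor_mid","arbor","bead"):
        t=manip.tip_of(c,l)[:1]
        print(n,l,[(tt(w(c,a["position"])),round(a["conf"],2)) for a in t])
    if n=="scene":
        s=cv2.resize(c["color"][90:280,150:370],None,fx=3.5,fy=3.1,interpolation=cv2.INTER_CUBIC);cv2.imwrite("pics/c4.png",s[...,::-1])
E
```

```text
t 7.925 pos [ 0.6013 -0.1439  0.31  ] ft [-0.7422 -0.3333 -1.4191] grip 0.17974189656318587 87.70514130592346
turn [ 0.0007  0.0007 -0.0008] shift [ 0.0007 -0.001   0.042 ]
scene paddle [((np.float64(-0.0941), np.float64(0.0019), np.float64(0.078)), 0.93)]
scene arbor_mid [((np.float64(-0.0354), np.float64(0.0016), np.float64(0.0489)), 0.58)]
scene arbor [((np.float64(-0.0387), np.float64(-0.0556), np.float64(0.0415)), 0.64)]
scene bead [((np.float64(0.0885), np.float64(-0.0032), np.float64(0.0352)), 0.87)]
top paddle []
top arbor_mid [((np.float64(-0.0385), np.float64(-0.0026), np.float64(0.0466)), 0.64)]
top arbor []
top bead [((np.float64(0.0859), np.float64(0.0041), np.float64(0.0301)), 0.77)]
```

View pics/c4.png

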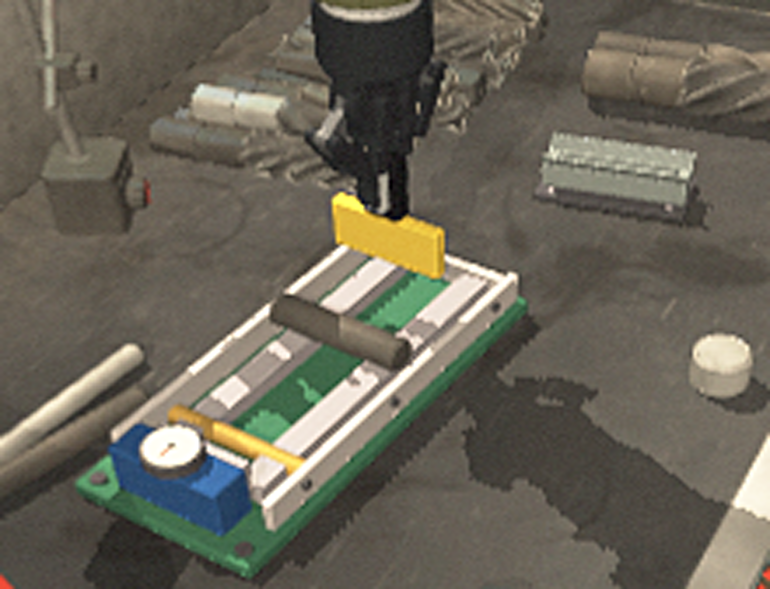

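The paddle hangs upright (crop 388,235) and parallel to the arbor (340,330), centred over the track, so I'll lower it and approach slowly.

move_arm(plan=[0, 0, 0, 0, 0, 0.01, 0.0, 0, 0, 0, 0, 0, 0.024, 0.0, 0, 0, 0, 0, 0, 0.036, 0.0, 0, 0, 0, 0, 0, 0.042, 0.0, 0, 0, 0, 0, 0, 0.042, 0.0, 0, 0, 0, 0, -0.005, 0.042, 0.0, 0, 0, 0, 0, -0.011, 0.042, 0.0, 0, 0, 0, 0, -0.018, 0.042, 0.0, 0, 0, 0, 0, -0.024, 0.042, 0.0, 0, 0, 0, 0, -0.029, 0.042, 0.0, 0, 0, 0, 0, -0.033, 0.042, 0.0, 0, 0, 0, 0, -0.033, 0.042, 0.0])

```text
clock: 9.93
position: [0.6052, -0.1095, 0.2684]
ee_rot: [0.999, -0.052, 0.0, -0.0]
ft_force: [0.6, 0.3, -0.8]
grip_width: 0.174
grasp_force: 87.7
```

```bash
cat > trk.py <<'E'
from h import *
tk=np.array([.612,-.0485]);a=1.4665
X=np.array([np.cos(a),np.sin(a)]);Yv=np.array([-X[1],X[0]])
tt=lambda p:[float(np.dot(p[:2]-tk,X).round(4)),float(np.dot(p[:2]-tk,Yv).round(4)),float(p[2].round(4))]
if __name__=="__main__":
    o=st(); print("t",o["clock"],"tcp in track",tt(o["position"]),"ft track",o["ft_force"][:2]@X,o["ft_force"],"rot",(R.from_quat(o["ee_rot"])).as_matrix()[:2,:2].round(4).tolist())
    for n in("scene","top"):
        c=manip.camera(n)
        for l in("paddle","arbor_mid"):
            print(n,l,[(tt(w(c,q["position"])),round(q["conf"],2)) for q in manip.tip_of(c,l)[:1]])
E
python3 trk.py
```

```text
t 9.925 tcp in track [-0.0614, 0.0004, 0.2684] ft track 0.3999060215709102 [ 0.56469182  0.34298119 -0.81409572] rot [[0.9946, -0.104], [-0.104, -0.9946]]
scene paddle []
scene arbor_mid [([-0.0364, -0.001, 0.0488], 0.92)]
top paddle []
top arbor_mid [([-0.0344, -0.0028, 0.0458], 0.53)]
```

move_arm(plan=[0, 0, 0, 0, -0.002, 0, 0, 0, 0, 0, 0, -0.004, 0, 0, 0, 0, 0, 0, -0.007, 0, 0, 0, 0, 0, 0, -0.011, 0, 0, 0, 0, 0, 0, -0.016, 0, 0, 0, 0, 0, 0, -0.021, 0, 0, 0, 0, 0, 0, -0.026, 0, 0, 0, 0, 0, 0, -0.031, 0, 0, 0, 0, 0, 0, -0.036, 0, 0, 0, 0, 0, 0, -0.041, 0, 0, 0, 0, 0, 0, -0.046, 0, 0, 0, 0, 0, 0, -0.051, 0, 0])

```text
clock: 11.72
position: [0.6105, -0.0588, 0.2684]
ee_rot: [0.999, -0.052, 0.0, 0.0]
ft_force: [0.1, 0.3, -1.2]
grip_width: 0.178
grasp_force: 87.7
```

move_arm(plan=[0, 0, 0, 0, -0.005, 0, 0, 0, 0, 0, 0, -0.01, 0, 0, 0, 0, 0, 0, -0.015, 0, 0, 0, 0, 0, 0, -0.02, 0, 0, 0, 0, 0, 0, -0.025, 0, 0, 0, 0, 0, 0, -0.03, 0, 0, 0, 0, 0, 0, -0.035, 0, 0, 0, 0, 0, 0, -0.039, 0, 0, 0, 0, 0, 0, -0.042, 0, 0, 0, 0, 0, 0, -0.045, 0, 0, 0, 0, 0, 0, -0.047, 0, 0, 0, 0, 0, 0, -0.048, 0, 0])

```text
clock: 13.22
position: [0.6155, -0.0113, 0.2684]
ee_rot: [0.999, -0.052, 0.0, 0.0]
ft_force: [0.6, -0.9, -1.8]
grip_width: 0.181
grasp_force: 87.7
```

```bash
python3 trk.py
```

```text
t 13.225 tcp in track [0.0374, 0.0004, 0.2684] ft track -0.8078469809341263 [ 0.58780391 -0.8737898  -1.82109425] rot [[0.9945, -0.1045], [-0.1045, -0.9945]]
scene paddle [([0.0373, 0.0, 0.0355], 0.65)]
scene arbor_mid [([0.0703, -0.0003, 0.0469], 0.96)]
top paddle [([-0.1746, 0.2363, -0.0031], 0.71)]
top arbor_mid [([0.1321, 0.2359, 0.0004], 0.68)]
```

move_arm(plan=[0, 0, 0, 0, -0.003, 0, 0, 0, 0, 0, 0, -0.006, 0, 0, 0, 0, 0, 0, -0.009, 0, 0, 0, 0, 0, 0, -0.011, 0, 0, 0, 0, 0, 0, -0.013, 0, 0, 0, 0, 0, 0, -0.015, 0, 0, 0, 0, 0, 0, -0.017, 0, 0, 0, 0, 0, 0, -0.0185, 0, 0, 0, 0, 0, 0, -0.02, 0, 0])

```text
clock: 14.65
position: [0.6176, 0.0074, 0.2685]
ee_rot: [0.999, -0.053, -0.0, 0.001]
ft_force: [-0.9, -3.9, 0.0]
grip_width: 0.178
grasp_force: 88.0
```

```bash
python3 trk.py
```

```text
t 14.65 tcp in track [0.0561, 0.0003, 0.2685] ft track -4.017094508579619 [-0.85492398 -3.94955225  0.01317029] rot [[0.9944, -0.1057], [-0.1057, -0.9944]]
scene paddle [([0.0571, 0.0007, 0.0392], 0.56)]
scene arbor_mid [([0.0734, -0.0001, 0.0492], 0.62)]
top paddle []
top arbor_mid []
```

move_arm(plan=[0, 0, 0, 0, -0.0015, 0, 0, 0, 0, 0, 0, -0.003, 0, 0, 0, 0, 0, 0, -0.0045, 0, 0, 0, 0, 0, 0, -0.006, 0, 0, 0, 0, 0, 0, -0.0075, 0, 0, 0, 0, 0, 0, -0.009, 0, 0, 0, 0, 0, 0, -0.01, 0, 0, 0, 0, 0, 0, -0.011, 0, 0, 0, 0, 0, 0, -0.012, 0, 0])

```text
clock: 16.08
position: [0.6188, 0.0205, 0.2684]
ee_rot: [0.999, -0.052, 0.0, 0.0]
ft_force: [-0.8, 0.5, -1.5]
grip_width: 0.176
grasp_force: 87.9
```

```bash
python3 trk.py
```

```text
t 16.075 tcp in track [0.0693, 0.0004, 0.2684] ft track 0.43967410014542596 [-0.76972215  0.52264786 -1.47396325] rot [[0.9945, -0.1046], [-0.1046, -0.9945]]
scene paddle [([0.0704, -0.0019, 0.0406], 0.97)]
scene arbor_mid [([0.0996, 0.0006, 0.0468], 0.7)]
top paddle []
top arbor_mid []
```

move_arm(plan=[0, 0, 0, 0, -0.001, 0, 0, 0, 0, 0, 0, -0.002, 0, 0, 0, 0, 0, 0, -0.003, 0, 0, 0, 0, 0, 0, -0.004, 0, 0, 0, 0, 0, 0, -0.005, 0, 0, 0, 0, 0, 0, -0.006, 0, 0, 0, 0, 0, 0, -0.0065, 0, 0, 0, 0, 0, 0, -0.007, 0, 0, 0, 0, 0, 0, -0.0075, 0, 0, 0, 0, 0, 0, -0.008, 0, 0])

```text
clock: 17.62
position: [0.6197, 0.0284, 0.2684]
ee_rot: [0.999, -0.052, 0.0, 0.0]
ft_force: [-1.4, -0.2, -1.8]
grip_width: 0.177
grasp_force: 87.9
```

```bash
python3 trk.py
```

```text
t 17.625 tcp in track [0.0773, 0.0004, 0.2684] ft track -0.3517293348539938 [-1.36934738 -0.21031304 -1.78960147] rot [[0.9945, -0.1046], [-0.1046, -0.9945]]
scene paddle [([0.077, -0.0005, 0.039], 0.77)]
scene arbor_mid [([0.0968, 0.0009, 0.0473], 0.79)]
top paddle []
top arbor_mid []
```

move_arm(plan=[0, 0, 0, 0, -0.0005, 0, 0, 0, 0, 0, 0, -0.001, 0, 0, 0, 0, 0, 0, -0.0015, 0, 0, 0, 0, 0, 0, -0.002, 0, 0, 0, 0, 0, 0, -0.0025, 0, 0, 0, 0, 0, 0, -0.003, 0, 0])

```text
clock: 18.68
position: [0.62, 0.0311, 0.2684]
ee_rot: [0.999, -0.052, -0.0, 0.0]
ft_force: [-0.6, -1.0, -0.1]
grip_width: 0.176
grasp_force: 88.0
```

move_arm(plan=[0, 0, 0, 0, -0.0005, 0, 0, 0, 0, 0, 0, -0.001, 0, 0, 0, 0, 0, 0, -0.0015, 0, 0, 0, 0, 0, 0, -0.002, 0, 0, 0, 0, 0, 0, -0.002, 0, 0])

```text
clock: 19.3
position: [0.6201, 0.0322, 0.2684]
ee_rot: [0.999, -0.053, -0.0, 0.001]
ft_force: [-1.9, -6.8, -0.1]
grip_width: 0.177
grasp_force: 88.2
```

move_arm(plan=[0, 0, 0, 0, -0.0003, 0, 0, 0, 0, 0, 0, -0.0003, 0, 0])

```text
clock: 19.55
position: [0.6202, 0.0323, 0.2684]
ee_rot: [0.999, -0.053, -0.0, 0.001]
ft_force: [-1.3, -7.0, 1.1]
grip_width: 0.176
grasp_force: 88.2
```

move_arm(plan=[0, 0, 0, 0, 0, 0, 0, 0, 0, 0, 0, 0, 0, 0, 0, 0, 0, 0, 0, 0, 0, 0, 0, 0, 0, 0, 0, 0, 0, 0, 0, 0, 0, 0, 0, 0, 0, 0, 0, 0, 0, 0])

```text
clock: 20.3
position: [0.6202, 0.0323, 0.2684]
ee_rot: [0.999, -0.053, -0.0, 0.001]
ft_force: [-1.1, -6.6, 1.0]
grip_width: 0.179
grasp_force: 88.2
```

move_arm(plan=[0, 0, 0, 0, 0, 0, 0, 0, 0, 0, 0, 0, 0, 0, 0, 0, 0, 0, 0, 0, 0, 0, 0, 0, 0, 0, 0, 0, 0, 0, 0, 0, 0, 0, 0, 0, 0, 0, 0, 0, 0, 0])

```text
clock: 21.05
position: [0.6202, 0.0323, 0.2684]
ee_rot: [0.999, -0.053, -0.0, 0.001]
ft_force: [-1.2, -7.1, 0.2]
grip_width: 0.175
grasp_force: 88.2
```

move_arm(plan=[0, 0, 0, 0, -0.0003, 0, 0, 0, 0, 0, 0, -0.0005, 0, 0, 0, 0, 0, 0, -0.0005, 0, 0, 0, 0, 0, 0, -0.0005, 0, 0, 0, 0, 0, 0, -0.0005, 0, 0, 0, 0, 0, 0, -0.0005, 0, 0, 0, 0, 0, 0, -0.0005, 0, 0, 0, 0, 0, 0, -0.0005, 0, 0, 0, 0, 0, 0, -0.0005, 0, 0, 0, 0, 0, 0, -0.0005, 0, 0, 0, 0, 0, 0, -0.0005, 0, 0, 0, 0, 0, 0, -0.0005, 0, 0])

```text
clock: 22.55
position: [0.6202, 0.0325, 0.2684]
ee_rot: [0.999, -0.053, -0.0, 0.001]
ft_force: [-1.5, -7.0, 0.3]
grip_width: 0.178
grasp_force: 88.2
```

```bash
python3 trk.py
python3 - <<'E'
from h import *
c=manip.camera("scene")
s=cv2.resize(c["color"][150:280,150:330],None,fx=4.4,fy=4.4,interpolation=cv2.INTER_CUBIC);cv2.imwrite("pics/c5.png",s[...,::-1])
E
```

```text
t 22.55 tcp in track [0.0814, 0.0003, 0.2684] ft track -7.151996581791595 [-1.49695237 -7.03437718  0.27207863] rot [[0.9944, -0.106], [-0.106, -0.9944]]
scene paddle [([0.0804, 0.0011, 0.0376], 0.81)]
scene arbor_mid [([0.1013, -0.0002, 0.0474], 0.69)]
top paddle []
top arbor_mid [([-0.0011, 0.0031, 0.0015], 0.16)]
```

View pics/c5.png

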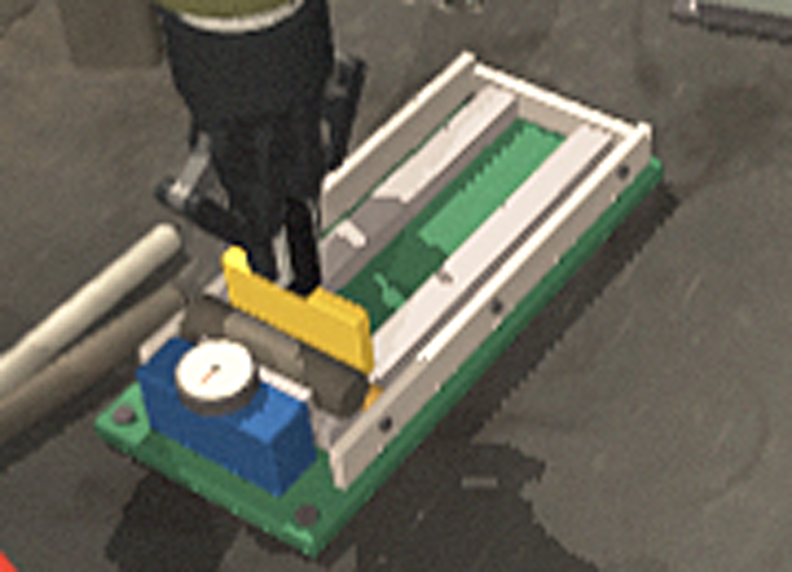

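The arbor (crop 280,350) is pressed between the blade and the anvil at a steady 7 N or so, so I'll back off slowly.

move_arm(plan=[0, 0, 0, 0, 0.0005, 0, 0, 0, 0, 0, 0, 0.001, 0, 0, 0, 0, 0, 0, 0.0015, 0, 0, 0, 0, 0, 0, 0.002, 0, 0, 0, 0, 0, 0, 0.0025, 0, 0, 0, 0, 0, 0, 0.0035, 0, 0, 0, 0, 0, 0, 0.006, 0, 0, 0, 0, 0, 0, 0.01, 0, 0, 0, 0, 0, 0, 0.015, 0, 0, 0, 0, 0, 0, 0.021, 0, 0, 0, 0, 0, 0, 0.028, 0, 0, 0, 0, 0, 0, 0.032, 0, 0])

```text
clock: 24.4
position: [0.6169, 0.0015, 0.2684]
ee_rot: [0.999, -0.053, -0.0, 0.0]
ft_force: [-0.7, -0.0, -2.0]
grip_width: 0.181
grasp_force: 88.1
```

move_arm(plan=[0, 0, 0, 0, 0, -0.01, 0, 0, 0, 0, 0, 0, -0.024, 0, 0, 0, 0, 0, 0, -0.04, 0, 0, 0, 0, 0, 0, -0.05, 0, 0, 0, 0, 0, 0, -0.055, 0, 0])

```text
invalid input
```

```bash
python3 trk.py; python3 go.py .5258 -.3959 .3186 10; python3 pad.py 2>&1 | grep -v yellow
```

```text
t 24.4 tcp in track [0.0503, 0.0004, 0.2684] ft track -0.09621451439901536 [-0.66591761 -0.0270345  -2.01712173] rot [[0.9945, -0.1052], [-0.1052, -0.9945]]
scene paddle [([0.0519, 0.0006, 0.0359], 0.66)]
scene arbor_mid [([0.1014, -0.0007, 0.0476], 0.58)]
top paddle []
top arbor_mid []
t 24.7 pos [0.6169 0.0026 0.2684] ft [ 0.6237 -0.1234 -0.9989] grip 0.17973124557640904 88.08847188949585
turn [-0.0001 -0.0001 -0.2788] shift [-0.0491  0.4059 -0.0502]
451 1543
((225.29998779296875, 212.8999786376953), (40.69643783569336, 14.758050918579102), 26.56505012512207)
 [ 0.6835 -0.0362  0.053 ]
 [ 0.5709 -0.0212  0.053 ]
 [ 0.5631  0.0223  0.053 ]] [ 0.6223 -0.0064  0.053 ]
handle px centre 225.0193548387097 200.38709677419354
Traceback (most recent call last):
  File "pad.py", line 8, in <module>
    s=manip.silhouettes(c,"paddle_rest")[0]["pixels"]; p=manip.silhouettes(c,"paddle")[0]["pixels"]
                                                         ~~~~~~~~~~~~~~~~~~~~~~~~~~~~~^^^
IndexError: list index out of range
```

move_arm(plan=[0, 0, 0, 0, 0, -0.01, 0, 0, 0, 0, 0, 0, -0.024, 0, 0, 0, 0, 0, 0, -0.04, 0, 0, 0, 0, 0, 0, -0.05, 0, 0, 0, 0, 0, 0, -0.055, 0])

```text
clock: 25.62
position: [0.617, 0.0024, 0.3245]
ee_rot: [0.999, -0.052, 0.001, 0.0]
ft_force: [0.4, -0.9, -2.2]
grip_width: 0.177
grasp_force: 88.1
```

```bash
python3 go.py .5258 -.3959 .3236 10; python3 trk.py | grep arbor
python3 - <<'E'
from h import *
for n in("scene","top"):
    c=manip.camera(n)
    for l in("paddle_rest","paddle"): print(n,l,[(w(c,a["position"]).round(4),round(a["conf"],2)) for a in manip.tip_of(c,l)[:1]])
E
```

```text
t 25.625 pos [0.617  0.0024 0.3245] ft [ 0.4289 -0.8726 -2.2465] grip 0.17650117718981784 88.10128211975098
turn [ 0.0001 -0.0012 -0.2793] shift [-0.0491  0.4056  0.0008]
scene arbor_mid [([0.1001, 0.0001, 0.0469], 0.88)]
top arbor_mid []
scene paddle_rest [(array([ 0.52  , -0.3952,  0.0044]), 0.57)]
scene paddle [(array([0.6171, 0.0044, 0.091 ]), 0.91)]
top paddle_rest [(array([ 0.5245, -0.3928, -0.005 ]), 0.74)]
top paddle []
```

move_arm(plan=[0, 0, -0.01, -0.002, 0.015, 0, 0, 0, 0, -0.035, -0.006, 0.05, 0, 0, 0, 0, -0.07, -0.011, 0.095, 0, 0, 0, 0, -0.1, -0.017, 0.14, 0, 0, 0, 0, -0.13, -0.023, 0.19, 0, 0, 0, 0, -0.17, -0.029, 0.24, 0, 0, 0, 0, -0.2, -0.035, 0.29, 0, 0, 0, 0, -0.23, -0.041, 0.335, 0, 0, 0, 0, -0.26, -0.046, 0.375, 0, 0, 0, 0, -0.275, -0.0485, 0.398, 0, 0, 0, 0, -0.2793, -0.0491, 0.4056, 0, 0, 0, 0, -0.2793, -0.0491, 0.4056, 0, 0])

```text
clock: 27.72
position: [0.5255, -0.396, 0.3233]
ee_rot: [0.996, 0.087, -0.0, -0.0]
ft_force: [-0.7, 0.8, -2.0]
grip_width: 0.176
grasp_force: 88.2
```

move_arm(plan=[0, 0, 0, 0, 0, 0, 0, 0, 0, 0, 0, 0, 0, 0])

```text
clock: 27.98
position: [0.5262, -0.3948, 0.3236]
ee_rot: [0.996, 0.088, 0.0, -0.0]
ft_force: [-0.4, -0.6, -1.4]
grip_width: 0.178
grasp_force: 88.2
```

```bash
python3 go.py .5258 -.3959 .2386 10
python3 - <<'E'
from h import *
for n in("scene","top"):
    c=manip.camera(n)
    for l in("paddle_rest","paddle"): print(n,l,[(w(c,a["position"]).round(4),round(a["conf"],2)) for a in manip.tip_of(c,l)[:1]])
    if n=="scene":
        s=cv2.resize(c["color"][60:200,250:410],None,fx=4,fy=4,interpolation=cv2.INTER_CUBIC);cv2.imwrite("pics/c6.png",s[...,::-1])
E
```

```text
t 27.975 pos [ 0.5262 -0.3948  0.3236] ft [-0.4107 -0.6336 -1.4096] grip 0.17774294828311496 88.16482543945312
turn [-0.0002 -0.0003  0.0016] shift [-0.0006  0.001   0.085 ]
scene paddle_rest [(array([ 5.200e-01, -3.965e-01,  5.000e-04]), 0.86)]
scene paddle [(array([ 0.5249, -0.3918,  0.0967]), 0.86)]
top paddle_rest [(array([ 0.5259, -0.3957, -0.0033]), 0.68)]
top paddle [(array([ 0.5234, -0.3952,  0.087 ]), 0.44)]
```

View pics/c6.png

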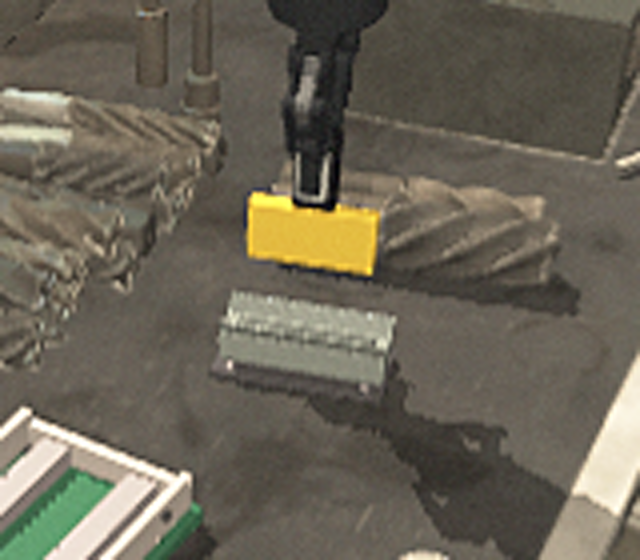

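The blade (crop 313,235) hangs upright and parallel above the slot (307,315). Lowering it back.

move_arm(plan=[0, 0, 0, -0.0003, 0.0005, 0.012, 0, 0, 0, 0, -0.0003, 0.0005, 0.028, 0, 0, 0, 0, -0.0003, 0.0005, 0.04, 0, 0, 0, 0, -0.0003, 0.0005, 0.046, 0, 0, 0, 0, -0.0003, 0.0005, 0.052, 0, 0, 0, 0, -0.0003, 0.0005, 0.058, 0, 0, 0, 0, -0.0003, 0.0005, 0.064, 0, 0, 0, 0, -0.0003, 0.0005, 0.064, 0])

```text
clock: 29.28
position: [0.5254, -0.3964, 0.2589]
ee_rot: [0.996, 0.087, -0.0, -0.0]
ft_force: [0.1, -0.4, -1.2]
grip_width: 0.174
grasp_force: 88.2
```

move_arm(plan=[0, 0, 0, 0, 0, 0.004, 0, 0, 0, 0, 0, 0, 0.008, 0, 0, 0, 0, 0, 0, 0.012, 0, 0, 0, 0, 0, 0, 0.015, 0, 0, 0, 0, 0, 0, 0.018, 0, 0, 0, 0, 0, 0, 0.0195, 0, 0, 0, 0, 0, 0, 0.0195, 0])

```text
clock: 30.15
position: [0.5255, -0.3965, 0.2399]
ee_rot: [0.996, 0.087, -0.0, 0.0]
ft_force: [-0.1, -0.5, -2.5]
grip_width: 0.179
grasp_force: 88.2
```

Seated to within about 1 mm. I'll ease down, open gently, then rise.

move_arm(plan=[0, 0, 0, 0, 0, 0.0008, 0, 0, 0, 0, 0, 0, 0.001, 0.016, 0, 0, 0, 0, 0, 0.001, 0.02, 0, 0, 0, 0, 0, 0.001, 0.03, 0, 0, 0, 0, 0, 0.001, 0.045, 0, 0, 0, 0, 0, 0.001, 0.055, 0, 0, 0, 0, 0, 0.001, 0.055], squeeze=20)

```text
clock: 31.02
position: [0.5255, -0.3965, 0.239]
ee_rot: [0.996, 0.087, 0.0, 0.0]
ft_force: [0.7, -1.0, 0.4]
grip_width: 0.642
grasp_force: 0.0
```

move_arm(plan=[0, 0, 0, 0, 0, -0.006, 0.055, 0, 0, 0, 0, 0, -0.02, 0.055, 0, 0, 0, 0, 0, -0.045, 0.055, 0, 0, 0, 0, 0, -0.08, 0.055, 0, 0, 0, 0, 0, -0.11, 0.055, 0, 0, 0, 0, 0, -0.12, 0.055])

```text
clock: 31.78
position: [0.5258, -0.3966, 0.3621]
ee_rot: [0.996, 0.087, 0.002, 0.001]
ft_force: [0.2, -1.0, -0.1]
grip_width: 0.642
grasp_force: 0.0
```

```bash
python3 go.py; python3 trk.py|grep arbor
python3 - <<'E'
from h import *
for n in("scene","top"):
    c=manip.camera(n)
    for l in "paddle_rest paddle paste_jar red_cap bare_cap soft_jaw".split(): print(n,l,[(w(c,a["position"]).round(4),round(a["conf"],2)) for a in manip.tip_of(c,l)[:1]])
    if n=="scene":
        s=cv2.resize(c["color"][90:280,150:390],None,fx=3.2,fy=3.1,interpolation=cv2.INTER_CUBIC);cv2.imwrite("pics/c7.png",s[...,::-1])
E
```

```text
t 31.775 pos [ 0.5258 -0.3966  0.3621] ft [ 0.185  -0.9726 -0.06  ] grip 0.6418742702035052 0.0
scene arbor_mid [([0.1004, -0.0016, 0.0463], 0.63)]
top arbor_mid [([0.0984, 0.0001, 0.0463], 0.54)]
scene paddle_rest [(array([ 0.362 , -0.1987,  0.0021]), 0.58)]
scene paddle [(array([ 0.5255, -0.3944,  0.0082]), 0.58)]
scene paste_jar [(array([0.4835, 0.3121, 0.0012]), 0.77)]
scene red_cap [(array([ 0.3946,  0.1085, -0.0015]), 0.86)]
scene bare_cap [(array([ 0.3615, -0.1972,  0.0013]), 0.62)]
scene soft_jaw [(array([ 0.4157,  0.2329, -0.0015]), 0.68)]
top paddle_rest [(array([ 0.525 , -0.393 , -0.0045]), 0.8)]
top paddle [(array([ 0.5215, -0.3988,  0.0076]), 0.53)]
top paste_jar [(array([0.4898, 0.3095, 0.0006]), 0.83)]
top red_cap [(array([0.3936, 0.1085, 0.0026]), 0.71)]
top bare_cap [(array([ 0.3598, -0.1957, -0.    ]), 0.78)]
top soft_jaw [(array([ 0.4147,  0.2306, -0.0032]), 0.82)]
```

View pics/c7.png

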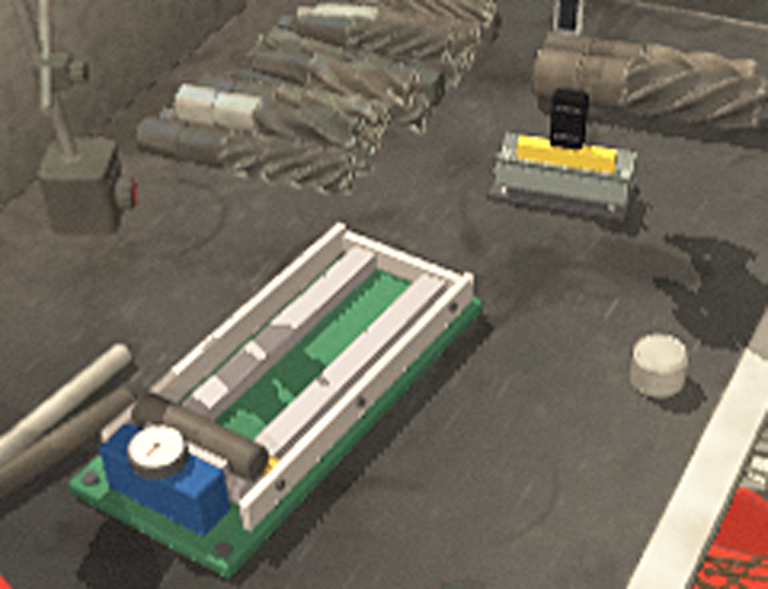

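The arbor lies in the nest (crop 200,435), the paddle stands in its rest (567,150), and the bystanders haven't moved. Handing in.

```bash
python3 -c "
from workcell import manip; print(manip.hand_in())"
```

```text
the job is handed in; nothing more can be done
None
```

The job is handed in, with no verdict returned: the arbor was rolled over the bead and pressed against the anvil at about 7 N (a little under the 8 N asked) for about 3 s, and it now lies in the nest with the paddle back in its rest and the bystanders unmoved.

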